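# Run the dropper out to its stop, slide the mortar board out under it and hold it

### The job

First slide the dropper carriage outward along its rail all the way to the stop block. Then slide the wooden board out over the open end of the low stand until the middle of its mortar is right under the dropper tip; with that much overhang the board would tip off, so keep it lying level on the stand and finish while the gripper still holds it there, by gripping it or holding its inner end down. Leave the glassware and the stopper around it alone.

Things in the scene. Friction and masses are not known exactly. Their poses are not given: they have to be found in the camera images.
- stand: fixed low white stand, deck 116 wide (x) x 300 long (y), top 70 mm above the bench; origin on the bench. Deck runs from y=-220 to y=+80 mm in the stand's frame; outward is the stand's +y, the open end is y=+80. Guide strips 8 mm high along its long sides leave 96 mm between them (3 mm play each side of the board); nothing covers the board.
- edge (a point): middle of the outer (open) edge of the deck, on the deck's top surface; axes parallel to the stand's
- board: loose wooden board 90 (x) x 280 (y) x 12 mm, about 0.42 kg, lying on the deck between the guide strips; origin at the centre of its underside, +y outward. Carries a handle block near its inner end and a fixed porcelain mortar near its outer end. Its centre of mass is about 32 mm outward of the origin: past the edge it tips unless the handle is held down (up to 5 N). Slides with a few N of friction.
- board_grip (a point): grip point in the handle block of the board: block 24 wide (x) x 40 long (y) x 40 mm high standing on the board's top, its centre line 115 mm inward of the board's origin; this point is 22 mm above the board's top and 18 mm below the block's top; axes parallel to the board's
- mortar_mouth (a point): centre of the mouth of the porcelain mortar (66 mm across, 30 mm high, rim 42 mm above the board's underside), 95 mm outward of the board's origin; axes parallel to the board's
- gauge: fixed aluminium rail (20 x 16 x 250 mm, top 98 mm above the bench) on two steel posts, beside the stand on its +x side, parallel to the stand's y; origin on the bench beneath the rail. A dark stop block stands on it 90 to 106 mm from the origin along +y (top 114 mm above the bench). Its place along y relative to the stand varies by 40 mm.
- carriage (a joint): travel of the dropper carriage along the rail in m, growing outward (stand's +y): 0 inner end, 0.15 against the stop block. It resists with about 2.5 N and stays where it is left.
- carriage_grip (a point): point on the centre line of the black grip post on the carriage, 20 mm below its top. Post 30 (x) x 24 (y) x 46 mm high, top 166 mm above the bench; carriage below it 40 x 50 x 34 mm. An arm 12 mm wide (y), 10 mm thick, top 163 mm above the bench, leaves the post on its -x side: pinch the post along y. Axes parallel to the stand's
- dropper_tip (a point): lower tip of the glass dropper pipette carried by the carriage's arm, 95 mm from the rail towards the stand, over the board's centre line, 128 mm above the bench (16 mm above the mortar's rim); the rubber bulb's top is 203 mm above the bench. Axes parallel to the stand's.
- beaker: bystander: loose glass beaker, 66 mm across, 85 mm high; origin under its centre
- stopper: bystander: loose rubber stopper, 40 mm across, 30 mm high; origin under its centre
- bottle: bystander: loose amber reagent bottle, 56 mm across, 115 mm high; origin under its centre
- jar: bystander: loose small glass jar with a black cap, 52 mm across, 60 mm high; origin under its centre

How it is judged:
By the outcome, as a careful person would: the job done as asked, in the order asked, and still so for the second after the job is handed in, while the arm keeps its last pose, push and grip.
It also fails if it takes over 51 s, if anything falls off the work surface, if the arm or the gripper's body presses on something with over 40 N, if the wrist force passes 120 N, or if a joint passes its speed limit or range.

### The arm

A 6-joint arm with a two-finger parallel gripper is mounted at the origin on the work surface. World frame = base frame: x ahead of the robot, y to its left, z up, the work surface at z = 0. Lengths are in m, angles in degrees, forces in N, time in s.
With the tool pointing down it reaches from about 0.4 to 0.825 m from the base axis. Payload 7 kg.
Tool frame: the origin (TCP) lies midway between the tips of the shut fingers; the grasp point (between the pads) lies 19 mm behind it; z points along the fingers, y is the line along which they close (so a half turn about z gives the same grasp; the last joint's range is limited). The gripper opens to 88 mm and grips with 3 to 60 N. Pads are 19 mm wide; open, the fingers measure 130 mm over their backs; the gripper's body (78 mm by 193 mm) begins 47 mm behind the grasp point.
Start: joints at [-47.206, 20.546, 0.682, 0, -70.136, -16.507], TCP at [0.299, -0.605, 0.227] pointing down, gripper open.
Joint ranges: [-176.03, 176.03], [-82.01, 121.73], [-58.28, 71.71], [-173.87, 95.51], [-174.79, -0.11], [-173.66, 173.66]. Speed limits (degrees/s): [136.94, 136.94, 172.46, 180, 180, 180].

### API

Orientations are given as [roll, pitch, yaw] about the fixed x, y, z axes, in that order (R = Rz(yaw) Ry(pitch) Rx(roll)).
In Python, from plant import telemetry, viewer, workorder gives the robot as it stands. The module is installed in compiled form; this text tells all that it offers.
- The arm moves only by the tool carry_out, never from a script. Its argument "rows" is a list of rows, each a list of 6 numbers: the shift along the tool's x, y, z in m, then the turn, a rotation vector about the tool's x, y, z in rad. In form: [[tx, ty, tz, ax, ay, az], ...]. A call has 1 to 8 rows; each row is the pose to reach, as a shift and turn from the pose commanded when the call began, along the tool's axes at that moment; what a row does not reach only later rows make up. A row lasts 1/8 s, in which the tool goes at most 62.5 mm and 10.7 degrees, less where a joint would pass 70% of its speed; a pose out of reach is approached as far as the arm can. A call with a gripper value outside its range is refused whole. "grip" is the gripper's target within -1 to 1 (fully open at 1, half-way at 0, shut at -1), set as the call begins (left out, the last holds). The fingers move at their own pace and stop on an object; the grip force is fixed at half the most. Time passes only in rows, so rows that repeat a pose let the fingers close. It gives the time, the measured TCP pose, the force, the opening and the grip force at its end, in the units of the state.
- telemetry.get_obs(): the state, without advancing time (a new reading comes with each control period).
- viewer.snapshot(name): name is "side" or "top"; returns the picture (400x640x3 uint8, red, green, blue); there is no depth.
- viewer.camera_info(name): a dict with "intrinsics" (3x3 intrinsics, pixels), "k1" (the pictures are not rectified: a ray, as slopes to the right and down, at radius r is drawn at 1 + k1 r^2 times it, then the intrinsics apply), "extrinsics" (4x4, takes a point from camera to world coordinates). Camera axes: x right, y down, z forward; pixel columns grow to the right and rows downward; lengths in m; the calibration is good to about 2 mm. A picture is of the moment at which its call begins. camera_info takes no time and is no camera call.
- workorder.close_job(): hands the job in; it is judged then, once.
The state is a dict: "clock": time; "joint_pos": joint angles; "qvel": joint speeds; "tau": joint torques, N m; "tool_pos": TCP position; "orientation": TCP orientation; "force": force on the tool from outside, world axes, zero at the start; "moment": the same for the moment, N m; "opening": finger opening in m; "gripper_force": force on a finger pad.
Only numpy, scipy, OpenCV 4.12 (cv2) and the standard library are available. Lean on these libraries where they do the work, as an engineer would, in place of code of your own. Each camera call takes 0.05 s, during which the arm holds its last target. There are 200 camera calls.

## Working session

There is one attempt and no reset: what is moved stays moved. The work goes in short steps, Python scripts to look and compute and a tool call to move; the robot and the scene stay as the last step left them, time stands still between calls to the robot, and variables do not carry over. Pictures are saved under pics/ and viewed, at most 10 in all, crops included, and the job is handed in when it is done.

Besides the shell and the picture viewer there is one more tool, called as name(argument=value, ...), one argument or row to a line, values as JSON. carry_out: Moves the arm, as the interface text tells. Its arguments: {"type":"object","properties":{"rows":{"type":"array"},"grip":{"type":"number"}},"required":["rows"]}

```bash
mkdir -p pics; cat > h.py <<'E'
import numpy as np, cv2
from plant import telemetry, viewer, workorder
def snap(n,f):
    im=np.array(viewer.snapshot(n)); cv2.imwrite('pics/'+f,im[:,:,::-1]); return im
def ray(n,u,v):
    c=viewer.camera_info(n);K=np.array(c['intrinsics']);T=np.array(c['extrinsics'])
    p=cv2.undistortPoints(np.array([[[u,v]]],float),K,np.array([c['k1'],0,0,0.]))[0,0] if False else None
    d=np.linalg.solve(K,[u,v,1.]);r=np.hypot(d[0],d[1]);s=r
    for _ in range(30): s=r/(1+c['k1']*s*s)
    if r>0: d[:2]*=s/r
    return T[:3,3],T[:3,:3]@d
def onz(n,u,v,z):
    o,d=ray(n,u,v); return o+d*(z-o[2])/d[2]
def proj(n,P):
    c=viewer.camera_info(n);K=np.array(c['intrinsics']);T=np.array(c['extrinsics'])
    q=T[:3,:3].T@(np.array(P)-T[:3,3]);q=q[:2]/q[2];q=q*(1+c['k1']*(q@q))
    return (K@[q[0],q[1],1])[:2]
E
sed -i '/undistortPoints/d' h.py
python3 - <<'E'
from h import *
np.set_printoptions(precision=4,suppress=True)
for n in('top','side'): snap(n,n+'0.png');c=viewer.camera_info(n);print(c)
print(telemetry.get_obs())
E
```

```text
{'intrinsics': array([[373.5296,   0.    , 320.4924],
       [  0.    , 373.5296, 197.3552],
       [  0.    ,   0.    ,   1.    ]]), 'k1': 0.0019227286615314516, 'extrinsics': array([[-0.0191, -0.9887,  0.1485,  0.4445],
       [-0.9996,  0.0158, -0.0236, -0.0689],
       [ 0.0209, -0.1489, -0.9886,  0.8906],
       [ 0.    ,  0.    ,  0.    ,  1.    ]])}
{'intrinsics': array([[393.9606,   0.    , 318.694 ],
       [  0.    , 393.9606, 190.0553],
       [  0.    ,   0.    ,   1.    ]]), 'k1': -0.07933833947641368, 'extrinsics': array([[ 0.7793, -0.3244,  0.5361,  0.1823],
       [-0.6265, -0.3844,  0.6781, -0.5431],
       [-0.0139, -0.8643, -0.5028,  0.466 ],
       [ 0.    ,  0.    ,  0.    ,  1.    ]])}
{'clock': 0.1, 'joint_pos': array([-47.2073,  20.5866,   0.6393,  -0.019 , -70.1389, -16.5057]), 'qvel': array([-0.0148, -0.0834,  0.1903,  0.0575,  0.0534, -0.1576]), 'tau': array([ -0.0011, -58.4158,  29.3753,   7.0155,   0.0102,  -0.0001]), 'tool_pos': array([ 0.2987, -0.6048,  0.2257]), 'orientation': array([ 179.9122,   -0.0074, -153.7195]), 'force': array([0.2763, 0.0987, 0.0881]), 'moment': array([ 0.0066,  0.0213, -0.0184]), 'gripper_force': 0.0, 'opening': 0.0874375850958692}
```

View pics/top0.png

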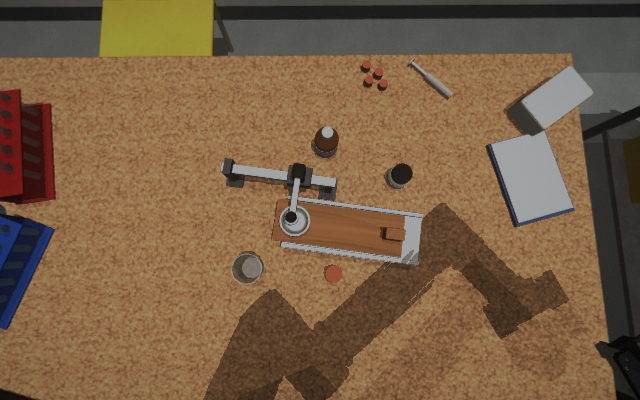

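View pics/side0.png

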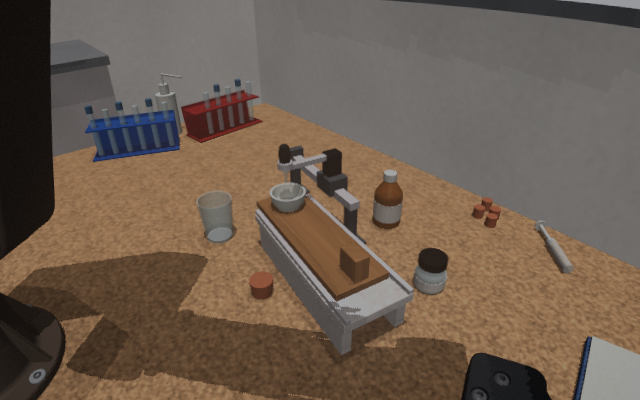

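The top view shows the rail with its stop at (228,167) and the carriage post at (298,172). The board handle is at (395,234), the mortar at (294,221), the beaker at (247,268) and the stopper at (333,273). Outward is image-left, so about world +y. I'll enlarge both views for exact pixels.

```bash
python3 - <<'E'
from h import *
a=cv2.imread('pics/top0.png')[145:285,215:435];cv2.imwrite('pics/topc.png',cv2.resize(np.clip(a*1.3,0,255).astype(np.uint8),None,fx=3.6,fy=3.6,interpolation=cv2.INTER_CUBIC))
a=cv2.imread('pics/side0.png')[135:355,240:440];cv2.imwrite('pics/sidec.png',cv2.resize(np.clip(a*1.3,0,255).astype(np.uint8),None,fx=2.7,fy=2.7,interpolation=cv2.INTER_CUBIC))
E
```

```text
(no output)
```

View pics/topc.png

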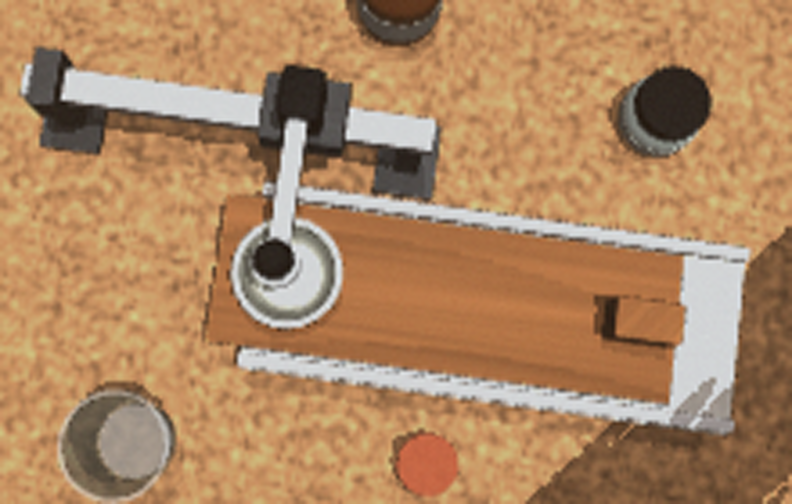

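View pics/sidec.png

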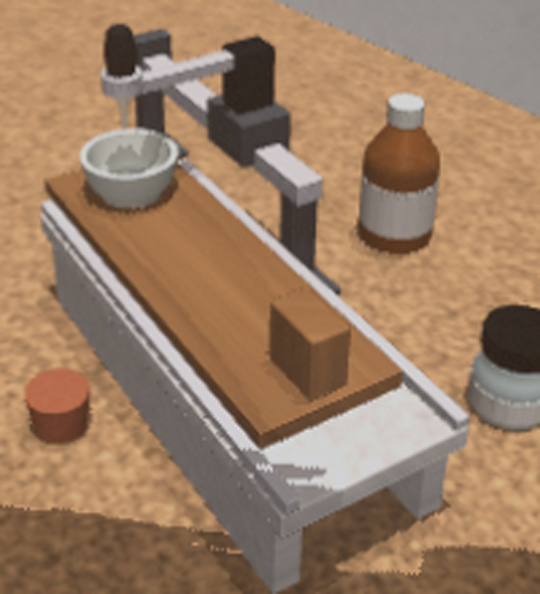

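Crop pixels read (top crop):
- **Board corners:** (228,196), (205,343), (684,257), (670,403).
- **Mortar rim centre:** (287,273).
- **Handle top:** x 614–686, y 296–345.
- **Post top:** x about 280–327, from y 66.
- **Rail edges:** (65,70) to (435,118).

Next I cast these to positions.

```bash
cat >> h.py <<'E'
def T(U,V,z): return onz('top',(U+.5)/3.6-.5+215,(V+.5)/3.6-.5+145,z)
def S(U,V,z): return onz('side',(U+.5)/2.7-.5+240,(V+.5)/2.7-.5+135,z)
E
python3 - <<'E'
from h import *
np.set_printoptions(precision=4,suppress=True)
B=np.array([T(228,196,.082),T(205,343,.082),T(670,403,.082),T(684,257,.082)]);print('board',B[:,:2])
print('size',[np.linalg.norm(B[i]-B[(i+1)%4]) for i in range(4)],'c',B.mean(0))
d=(B[0]+B[1]-B[2]-B[3]);print('yaw of +y minus 90',np.degrees(np.arctan2(-d[0],d[1])))
Bs=np.array([S(45,187,.082),S(262,432,.082),S(402,375,.082)]);print('side board',Bs[:,:2], np.linalg.norm(Bs[0]-Bs[1]),np.linalg.norm(Bs[1]-Bs[2]))
H=np.array([T(614,296,.122),T(686,305,.122),T(683,345,.122),T(614,340,.122)]);print('handle',H[:,:2],H.mean(0))
Hs=np.array([S(270,303,.122),S(305,291,.122),S(350,325,.122),S(314,346,.122)]);print('handle side',Hs[:,:2],Hs.mean(0))
print('mortar',T(287,273,.112),S(130,158,.112))
r=[T(65,70,.098),T(435,118,.098),T(435,150,.098),T(65,100,.098)];print('rail',np.array(r)[:,:2]);d=r[0]-r[1];print(np.degrees(np.arctan2(-d[0],d[1])))
P=np.array([T(283,66,.166),T(327,68,.166),T(322,117,.166),T(278,112,.166)]);print('post',P[:,:2],P.mean(0))
Ps=np.array([S(223,49,.166),S(256,38,.166),S(274,48,.166),S(241,60,.166)]);print('post side',Ps[:,:2],Ps.mean(0))
st=np.array([T(33,47,.114),T(72,52,.114),T(66,82,.114),T(27,76,.114)]);print('stop',st[:,:2],st.mean(0))
print('deck', T(749,250,.078),T(733,432,.078),T(265,186,.078),T(238,362,.078))
print('tip side',S(125,128,.128)); print('bulb',T(273,256,.203),S(120,30,.2))
print('beaker',T(116,445,.085),'stopper',T(428,464,.03),'jar',T(673,104,.06),'bottle top',onz('top',327,132,.115))
E
```

```text
board [[ 0.5637  0.0047]
 [ 0.4753  0.0186]
 [ 0.4347 -0.2581]
 [ 0.5219 -0.2711]]
size [np.float64(0.08946149102246942), np.float64(0.27969900345917265), np.float64(0.08819216256492168), np.float64(0.2790213497661653)] c [ 0.4989 -0.1265  0.082 ]
yaw of +y minus 90 -8.489781667346312
side board [[ 0.4723  0.0092]
 [ 0.4361 -0.2572]
 [ 0.5198 -0.2734]] 0.26890469311284876 0.08519904267232643
handle [[ 0.4963 -0.2196]
 [ 0.4904 -0.2608]
 [ 0.4677 -0.2579]
 [ 0.4712 -0.2185]] [ 0.4814 -0.2392  0.122 ]
handle side [[ 0.4729 -0.2206]
 [ 0.4936 -0.2248]
 [ 0.4919 -0.2596]
 [ 0.4671 -0.2596]] [ 0.4814 -0.2412  0.122 ]
mortar [ 0.5136 -0.032   0.112 ] [ 0.5112 -0.039   0.112 ]
rail [[ 0.6395  0.1009]
 [ 0.6068 -0.1211]
 [ 0.5872 -0.1206]
 [ 0.621   0.1006]]
-8.38174895994055
post [[ 0.6233 -0.0333]
 [ 0.6219 -0.0576]
 [ 0.5943 -0.0545]
 [ 0.5975 -0.0304]] [ 0.6093 -0.044   0.166 ]
post side [[ 0.5911 -0.0382]
 [ 0.6196 -0.039 ]
 [ 0.6181 -0.0592]
 [ 0.5892 -0.0592]] [ 0.6045 -0.0489  0.166 ]
stop [[0.6497 0.1165]
 [0.6464 0.0935]
 [0.6283 0.0968]
 [0.6322 0.1197]] [0.6392 0.1066 0.114 ]
deck [ 0.5259 -0.3122  0.078 ] [ 0.4168 -0.296   0.078 ] [ 0.5701 -0.0174  0.078 ] [ 0.4638 -0.0006  0.078 ]
tip side [ 0.516  -0.0279  0.128 ]
bulb [ 0.5144 -0.0292  0.203 ] [ 0.514  -0.0322  0.2   ]
beaker [0.4167 0.0703 0.085 ] stopper [ 0.3991 -0.1156  0.03  ] jar [ 0.6214 -0.2748  0.06  ] bottle top [ 0.7035 -0.1041  0.115 ]
```

Board, mortar and handle sizes and positions agree across both views. The stand's yaw is about -8.45°. The carriage post is at about (0.608, -0.044), with about 115 mm to go to the stop. Next I plan the approach above the post.

```bash
cat >> h.py <<'E'
from scipy.spatial.transform import Rotation as R
def W(e,u,z): a=np.radians(-8.45); return np.array([e*np.cos(a)-u*np.sin(a),e*np.sin(a)+u*np.cos(a),z])
def EU(p): a=np.radians(-8.45); return np.array([p[0]*np.cos(a)+p[1]*np.sin(a),-p[0]*np.sin(a)+p[1]*np.cos(a)])
def plan(xyz,yaw):
    o=telemetry.get_obs();r=R.from_euler('xyz',o['orientation'],degrees=True)
    print('clock',o['clock'],'tcp',o['tool_pos'].round(4),o['orientation'].round(2),'F',o['force'].round(1),'eu',EU(o['tool_pos']).round(4))
    print('shift',r.inv().apply(xyz-o['tool_pos']).round(4),'rot',(r.inv()*R.from_euler('xyz',[180,0,yaw],degrees=True)).as_rotvec().round(4))
E
python3 - <<'E'
from h import *
print(W(.608,.046,.24)); plan(W(.608,.046,.24),171.55)
E
```

```text
[ 0.60815937 -0.04384269  0.24      ]
clock 0.1 tcp [ 0.2987 -0.6048  0.2257] [ 1.7991e+02 -1.0000e-02 -1.5372e+02] F [0.3 0.1 0.1] eu [ 0.3843 -0.5543]
shift [-0.5258  0.366  -0.0138] rot [ 1.400e-03 -6.000e-04  6.062e-01]
```

carry_out(
  rows=[
    [-0.02, 0.014, -0.014, 0, 0, 0.04],
    [-0.06, 0.042, -0.014, 0, 0, 0.12],
    [-0.105, 0.073, -0.014, 0, 0, 0.2],
    [-0.15, 0.104, -0.014, 0, 0, 0.28],
    [-0.195, 0.136, -0.014, 0, 0, 0.36],
    [-0.24, 0.167, -0.014, 0, 0, 0.44],
    [-0.285, 0.198, -0.014, 0, 0, 0.52],
    [-0.33, 0.23, -0.014, 0, 0, 0.606],
  ],
  grip=1,
)

```text
clock: 1.1
tool_pos: [0.4934, -0.2511, 0.2404]
orientation: [180.0, -0.0, 171.4]
force: [1.7, -0.2, -0.5]
opening: 0.0876
gripper_force: 0.0
```

```bash
python3 - <<'E'
from h import *
plan(W(.608,.046,.24),171.55)
E
```

```text
clock 1.1 tcp [ 0.4934 -0.2511  0.2404] [ 1.7999e+02 -1.0000e-02  1.7141e+02] F [ 1.7 -0.2 -0.5] eu [ 0.5249 -0.1758]
shift [-0.0825  0.222   0.0004] rot [ 0.0001 -0.0002 -0.0025]
```

carry_out(
  rows=[
    [-0.02, 0.05, 0, 0, 0, -0.002],
    [-0.038, 0.1, 0, 0, 0, -0.002],
    [-0.057, 0.15, 0, 0, 0, -0.002],
    [-0.075, 0.2, 0, 0, 0, -0.002],
    [-0.083, 0.222, 0, 0, 0, -0.002],
    [-0.083, 0.222, 0, 0, 0, -0.002],
  ],
)

```text
clock: 1.85
tool_pos: [0.6078, -0.0442, 0.2398]
orientation: [-180.0, -0.1, 171.8]
force: [-0.3, -0.4, -0.3]
opening: 0.0875
gripper_force: 0.0
```

```bash
python3 - <<'E'
from h import *
plan(W(.608,.046,.128),171.55)
a=snap('side','s1.png')[90:290,190:410,::-1];cv2.imwrite('pics/s1c.png',cv2.resize(a,None,fx=2.7,fy=2.7,interpolation=cv2.INTER_CUBIC))
E
```

```text
clock 1.85 tcp [ 0.6078 -0.0442  0.2398] [-1.7998e+02 -7.0000e-02  1.7179e+02] F [-0.3 -0.4 -0.3] eu [0.6077 0.0456]
shift [-0.0004  0.0004  0.1118] rot [-0.0004 -0.0013  0.0042]
```

View pics/s1c.png

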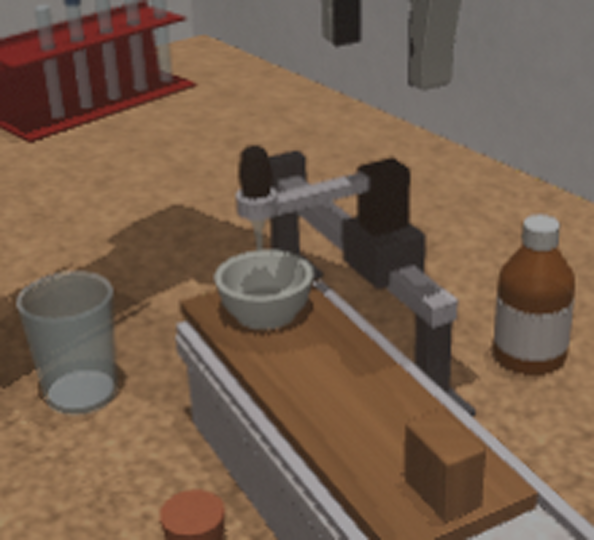

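The fingers, at about (340,40) and (432,85) in the crop, straddle the post top at (384,165). I descend and pinch.

carry_out(
  rows=[
    [0, 0, 0.025, 0, 0, 0.004],
    [0, 0, 0.05, 0, 0, 0.004],
    [0, 0, 0.075, 0, 0, 0.004],
    [0, 0, 0.1, 0, 0, 0.004],
    [0, 0, 0.112, 0, 0, 0.004],
    [0, 0, 0.112, 0, 0, 0.004],
  ],
)

```text
clock: 2.65
tool_pos: [0.607, -0.0463, 0.1281]
orientation: [-180.0, -0.1, 171.4]
force: [-0.5, -0.3, 0.2]
opening: 0.0877
gripper_force: 0.0
```

carry_out(
  rows=[
    [0, 0, 0, 0, 0, 0],
    [0, 0, 0, 0, 0, 0],
    [0, 0, 0, 0, 0, 0],
    [0, 0, 0, 0, 0, 0],
    [0, 0, 0, 0, 0, 0],
    [0, 0, 0, 0, 0, 0],
  ],
  grip=-1,
)

```text
clock: 3.4
tool_pos: [0.6076, -0.0453, 0.1285]
orientation: [-180.0, -0.0, 171.5]
force: [-0.8, 1.4, -0.8]
opening: 0.0332
gripper_force: 0.0
```

carry_out(
  rows=[
    [0, 0, 0, 0, 0, 0],
    [0, 0, 0, 0, 0, 0],
    [0, 0, 0, 0, 0, 0],
    [0, 0, 0, 0, 0, 0],
  ],
)

```text
clock: 3.9
tool_pos: [0.6076, -0.0452, 0.1285]
orientation: [180.0, -0.0, 171.4]
force: [-0.5, 2.9, 0.3]
opening: 0.0238
gripper_force: 30.0
```

carry_out(
  rows=[
    [0, 0.008, 0, 0, 0, 0],
    [0, 0.02, 0, 0, 0, 0],
    [0, 0.034, 0, 0, 0, 0],
    [0, 0.048, 0, 0, 0, 0],
    [0, 0.062, 0, 0, 0, 0],
    [0, 0.076, 0, 0, 0, 0],
    [0, 0.09, 0, 0, 0, 0],
    [0, 0.098, 0, 0, 0, 0],
  ],
)

```text
clock: 4.9
tool_pos: [0.6229, 0.0528, 0.1285]
orientation: [180.0, 0.1, 171.5]
force: [5.7, -4.5, -2.5]
opening: 0.0242
gripper_force: 30.0
```

carry_out(
  rows=[
    [0, 0.003, 0, 0, 0, 0],
    [0, 0.006, 0, 0, 0, 0],
    [0, 0.009, 0, 0, 0, 0],
    [0, 0.011, 0, 0, 0, 0],
  ],
)

```text
clock: 5.4
tool_pos: [0.6245, 0.0631, 0.1285]
orientation: [180.0, 0.1, 171.5]
force: [5.6, -4.2, -3.7]
opening: 0.024
gripper_force: 30.0
```

carry_out(
  rows=[
    [-0.0005, 0.0015, 0, 0, 0, 0],
    [-0.0005, 0.003, 0, 0, 0, 0],
    [-0.0005, 0.0045, 0, 0, 0, 0],
    [-0.0005, 0.006, 0, 0, 0, 0],
  ],
)

```text
clock: 5.9
tool_pos: [0.6253, 0.0684, 0.1285]
orientation: [180.0, 0.0, 171.5]
force: [4.3, -3.9, -2.9]
opening: 0.0239
gripper_force: 30.0
```

carry_out(
  rows=[
    [-0.0004, 0.0015, 0, 0, 0, 0],
    [-0.0005, 0.003, 0, 0, 0, 0],
    [-0.0008, 0.004, 0, 0, 0, 0],
    [-0.001, 0.005, 0, 0, 0, 0],
  ],
)

```text
clock: 6.4
tool_pos: [0.6261, 0.073, 0.1285]
orientation: [-180.0, -0.1, 171.4]
force: [-3.3, -2.0, 2.2]
opening: 0.0239
gripper_force: 30.0
```

carry_out(
  rows=[
    [0.0002, 0.0015, 0, 0, 0, 0],
    [0.0003, 0.003, 0, 0, 0, 0],
    [0.0003, 0.0045, 0, 0, 0, 0],
    [0.0003, 0.006, 0, 0, 0, 0],
  ],
)

```text
clock: 6.9
tool_pos: [0.6268, 0.0778, 0.1285]
orientation: [-179.9, -0.1, 171.4]
force: [-3.8, -11.6, 2.8]
opening: 0.0237
gripper_force: 30.0
```

```bash
python3 - <<'E'
from h import *
plan(W(.608,.16,.128),171.55)
snap('top','t2.png')
a=cv2.imread('pics/t2.png')[130:280,205:355];b=snap('side','s2.png')[110:260,220:370,::-1]
cv2.imwrite('pics/c2.png',cv2.resize(np.hstack([a,b]),None,fx=2.66,fy=2.66,interpolation=cv2.INTER_CUBIC))
E
```

```text
clock 6.9 tcp [0.6268 0.0778 0.1285] [-1.7987e+02 -8.0000e-02  1.7145e+02] F [ -3.8 -11.6   2.8] eu [0.6086 0.1691]
shift [ 0.0005 -0.0091  0.0006] rot [-0.0022 -0.0013 -0.0017]
```

View pics/c2.png

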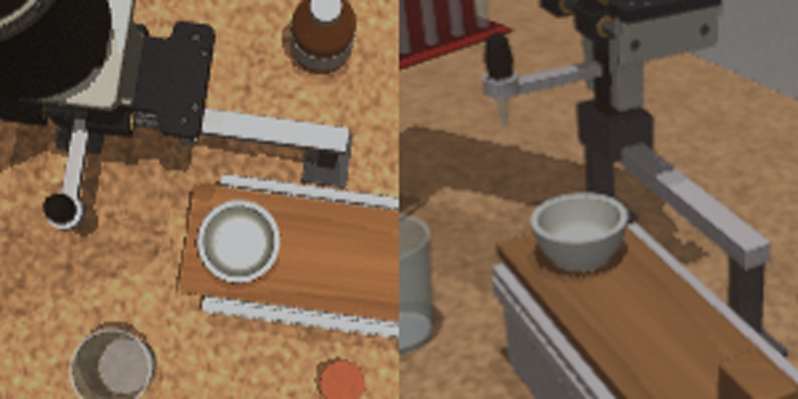

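The carriage reached the stop: force y jumped from 2 N to 11.6 N at u≈0.169. In the picture the tip is at (505,122) and the mortar is clear of it. I push 1 mm more to confirm, then release.

carry_out(
  rows=[
    [0, 0.0005, 0, 0, 0, 0],
    [0, 0.001, 0, 0, 0, 0],
    [0, 0.001, 0, 0, 0, 0],
  ],
)

```text
clock: 7.38
tool_pos: [0.6268, 0.0778, 0.1285]
orientation: [-179.8, -0.1, 171.4]
force: [-4.1, -11.2, 3.4]
opening: 0.0239
gripper_force: 30.0
```

```bash
python3 - <<'E'
from h import *
plan(W(.608,.16,.128),171.55)
for n,p in(('bulb',onz('top',228.3-.3,208.2-.3,.203)),('tip',onz('side',259.3,155.6,.128)),('mort top',onz('top',294.3,220.8,.112)),('mort side',onz('side',220+180/2.66-.3,110+213/2.66-.3,.112))): print(n,p.round(4),EU(p).round(4))
E
```

```text
clock 7.375 tcp [0.6268 0.0778 0.1285] [-1.7983e+02 -1.0000e-01  1.7141e+02] F [ -4.1 -11.2   3.4] eu [0.6086 0.1691]
shift [ 0.0005 -0.0091  0.0005] rot [-0.003  -0.0017 -0.0024]
bulb [0.5309 0.0857 0.203 ] [0.5126 0.1628]
tip [0.5377 0.0985 0.128 ] [0.5174 0.1764]
mort top [ 0.513  -0.0319  0.112 ] [0.5121 0.0439]
mort side [ 0.5175 -0.0286  0.112 ] [0.516  0.0478]
```

carry_out(
  rows=[
    [0, 0.001, 0, 0, 0, 0],
    [0, 0.002, 0, 0, 0, 0],
    [0, 0.002, 0, 0, 0, 0],
  ],
)

```text
clock: 7.75
tool_pos: [0.6268, 0.0779, 0.1285]
orientation: [-179.7, -0.1, 171.4]
force: [-3.1, -19.0, 3.1]
opening: 0.0242
gripper_force: 30.0
```

carry_out(
  rows=[
    [0, 0, 0, 0, 0, 0],
    [0, 0, 0, 0, 0, 0],
    [0, 0, 0, 0, 0, 0],
    [0, 0, 0, 0, 0, 0],
    [0, 0, 0, 0, 0, 0],
  ],
  grip=0.3,
)

```text
clock: 8.38
tool_pos: [0.6281, 0.0823, 0.1286]
orientation: [180.0, 0.0, 171.5]
force: [0.4, 0.4, 0.9]
opening: 0.0567
gripper_force: 0.0
```

Force rose to 19 N with no motion, so the carriage is at the stop; released. Now I rise and go above the handle.

carry_out(
  rows=[
    [0, 0, -0.03, 0, 0, 0],
    [0, 0, -0.07, 0, 0, 0],
    [0, 0, -0.11, 0, 0, 0],
    [0, -0.02, -0.112, 0, 0, 0],
    [0.01, -0.06, -0.112, 0, 0, 0],
    [0.025, -0.11, -0.112, 0, 0, 0],
    [0.04, -0.16, -0.112, 0, 0, 0],
    [0.055, -0.21, -0.112, 0, 0, 0],
  ],
  grip=1,
)

```text
clock: 9.38
tool_pos: [0.5411, -0.119, 0.24]
orientation: [180.0, -0.0, 171.5]
force: [1.3, -1.0, 0.6]
opening: 0.0879
gripper_force: 0.0
```

carry_out(
  rows=[
    [0.014, -0.045, 0, 0, 0, 0],
    [0.028, -0.09, 0, 0, 0, 0],
    [0.042, -0.125, 0, 0, 0, 0],
    [0.042, -0.13, 0, 0, 0, 0],
    [0.042, -0.13, 0, 0, 0, 0],
  ],
)

```text
clock: 10.0
tool_pos: [0.4812, -0.2401, 0.2402]
orientation: [180.0, -0.0, 171.4]
force: [-0.6, 0.4, -0.2]
opening: 0.0879
gripper_force: 0.0
```

```bash
python3 - <<'E'
from h import *
plan(W(.512,-.167,.086),171.55)
snap('top','t3.png')
a=cv2.imread('pics/t3.png')[140:290,205:355];b=snap('side','s3.png')[80:310,220:420,::-1]
a=cv2.resize(a,(400,400),interpolation=cv2.INTER_CUBIC);b=cv2.resize(b,(400,460),interpolation=cv2.INTER_CUBIC)
c=np.zeros((460,800,3),np.uint8);c[:400,:400]=a;c[:,400:]=b;cv2.imwrite('pics/c3.png',c)
E
```

```text
clock 10.0 tcp [ 0.4812 -0.2401  0.2402] [ 1.7999e+02 -2.0000e-02  1.7139e+02] F [-0.6  0.4 -0.2] eu [ 0.5113 -0.1668]
shift [-0.0008 -0.0003  0.1542] rot [ 0.0002 -0.0003 -0.0028]
```

View pics/c3.png

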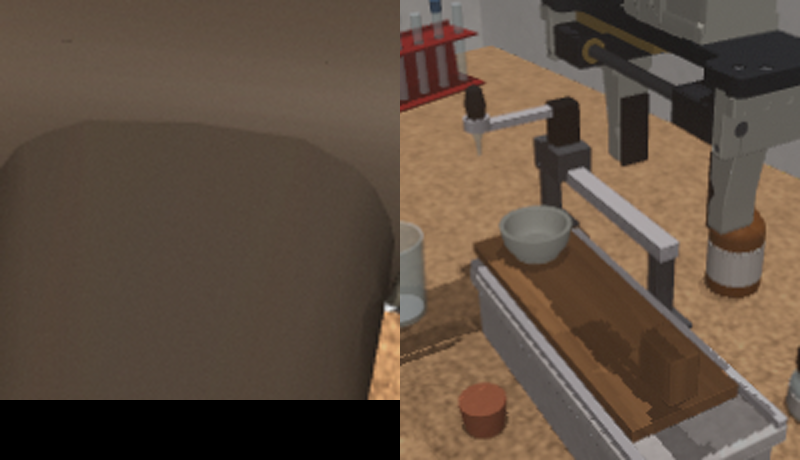

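The side view shows the carriage up at the stop, with its post at (563,115) and the tip at about (478,155). The handle at (668,365) is below the fingers. I descend and grip it.

carry_out(
  rows=[
    [0, 0, 0.03, 0, 0, -0.002],
    [0, 0, 0.065, 0, 0, -0.002],
    [0, 0, 0.1, 0, 0, -0.002],
    [0, 0, 0.13, 0, 0, -0.002],
    [0, 0, 0.145, 0, 0, -0.002],
    [0, 0, 0.153, 0, 0, -0.002],
    [0, 0, 0.153, 0, 0, -0.002],
  ],
)

```text
clock: 10.98
tool_pos: [0.4819, -0.2397, 0.0878]
orientation: [-180.0, 0.0, 171.6]
force: [-0.0, -0.1, -0.2]
opening: 0.0877
gripper_force: 0.0
```

carry_out(
  rows=[
    [0, 0, 0, 0, 0, 0],
    [0, 0, 0, 0, 0, 0],
    [0, 0, 0, 0, 0, 0],
    [0, 0, 0, 0, 0, 0],
    [0, 0, 0, 0, 0, 0],
    [0, 0, 0, 0, 0, 0],
    [0, 0, 0, 0, 0, 0],
    [0, 0, 0, 0, 0, 0],
  ],
  grip=-1,
)

```text
clock: 11.98
tool_pos: [0.4816, -0.2398, 0.0876]
orientation: [180.0, 0.0, 171.6]
force: [-0.1, 1.6, 1.7]
opening: 0.0399
gripper_force: 30.0
```

```bash
python3 - <<'E'
from h import *
plan(W(.512,-.167,.086),171.55)
E
```

```text
clock 11.975 tcp [ 0.4816 -0.2398  0.0876] [1.7999e+02 1.0000e-02 1.7156e+02] F [-0.1  1.6  1.7] eu [ 0.5116 -0.1664]
shift [-0.0004 -0.0006  0.0016] rot [0.0001 0.0002 0.0002]
```

Gripped at u=-0.1664, which puts the mortar at u=0.0436. The tip, taken from the pinch, is at u=0.169, so the slide is 125.5 mm.

carry_out(
  rows=[
    [0, 0.006, 0, 0, 0, 0],
    [0, 0.016, 0, 0, 0, 0],
    [0, 0.026, 0, 0, 0, 0],
    [0, 0.036, 0, 0, 0, 0],
    [0, 0.046, 0, 0, 0, 0],
    [0, 0.054, 0, 0, 0, 0],
    [0, 0.06, 0, 0, 0, 0],
  ],
)

```text
clock: 12.85
tool_pos: [0.4904, -0.1799, 0.0876]
orientation: [-180.0, -0.0, 171.6]
force: [-1.1, -2.9, 1.4]
opening: 0.0393
gripper_force: 30.0
```

carry_out(
  rows=[
    [0, 0.006, 0, 0, 0, 0],
    [0, 0.016, 0, 0, 0, 0],
    [0, 0.026, 0, 0, 0, 0],
    [0, 0.036, 0, 0, 0, 0],
    [0, 0.046, 0, 0, 0, 0],
    [0, 0.054, 0, 0, 0, 0],
    [0, 0.06, 0, 0, 0, 0],
  ],
)

```text
clock: 13.72
tool_pos: [0.4992, -0.1206, 0.0876]
orientation: [-180.0, 0.0, 171.6]
force: [-1.0, -3.9, 2.1]
opening: 0.0396
gripper_force: 30.0
```

```bash
python3 - <<'E'
from h import *
plan(W(.512,-.0409,.0876),171.55)
a=snap('top','t4.png')[165:265,190:290,::-1];b=snap('side','s4.png')[110:260,220:370,::-1]
c=np.hstack([cv2.resize(a,(400,400),interpolation=cv2.INTER_CUBIC),cv2.resize(b,(400,400),interpolation=cv2.INTER_CUBIC)])
cv2.imwrite('pics/c4.png',c)
E
```

```text
clock 13.725 tcp [ 0.4992 -0.1206  0.0876] [-179.99    0.    171.58] F [-1.  -3.9  2.1] eu [ 0.5115 -0.046 ]
shift [-0.0005  0.0051  0.    ] rot [-0.0001  0.      0.0006]
```

View pics/c4.png

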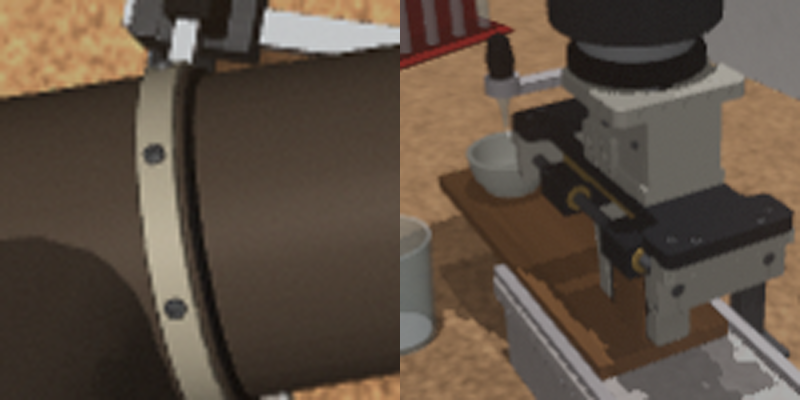

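carry_out(
  rows=[
    [-0.0002, 0.002, 0, 0, 0, 0],
    [-0.0005, 0.004, 0, 0, 0, 0],
    [-0.0005, 0.0051, 0, 0, 0, 0],
    [-0.0005, 0.0051, 0, 0, 0, 0],
  ],
)

```text
clock: 14.32
tool_pos: [0.5004, -0.1163, 0.0876]
orientation: [-180.0, 0.0, 171.6]
force: [-0.1, -3.8, 4.3]
opening: 0.0396
gripper_force: 30.0
```

```bash
python3 - <<'E'
from h import *
np.set_printoptions(precision=1,suppress=True)
plan(W(.512,-.0409,.0876),171.55)
b=snap('side','s5.png')[125:205,230:310,::-1]
cv2.imwrite('pics/c5.png',cv2.resize(b,(560,560),interpolation=cv2.INTER_CUBIC))
f=lambda P:((proj('side',P)-[230,125]+.5)*7-.5)
print('tip',f(W(.513,.169,.128)),'mouth',f(W(.512,.169,.112)),'tip proj to rim plane',f(W(.513,.169,.112)))
for n,e,u in(('-e',-.033,0),('+u',0,.033),('-u',0,-.033),('+e',.033,0)): print(n,f(W(.512+e,.169+u,.112)))
E
```

```text
clock 14.325 tcp [ 0.5 -0.1  0.1] [-180.     0.   171.6] F [-0.1 -3.8  4.3] eu [ 0.5 -0. ]
shift [0. 0. 0.] rot [-0.  0.  0.]
tip [203.9 230.1] mouth [205.6 281. ] tip proj to rim plane [208.8 280.1]
-e [ 98.3 308.6]
+u [162.6 239.1]
-u [251.5 325.6]
+e [309.5 254.3]
```

View pics/c5.png

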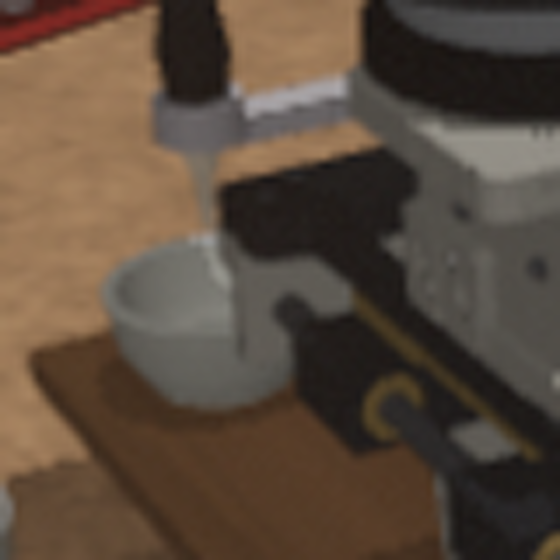

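The tip is at about (208,238), over the mortar rim ellipse (left edge 103, back edge 237), within about 2 mm of the predicted positions. The board looks level. I add a last 0.5 mm nudge and let it settle.

carry_out(
  rows=[
    [0, 0.0005, 0, 0, 0, 0],
    [0, 0.0005, 0, 0, 0, 0],
    [0, 0.0005, 0, 0, 0, 0],
    [0, 0.0005, 0, 0, 0, 0],
  ],
)

```text
clock: 14.88
tool_pos: [0.5005, -0.1157, 0.0876]
orientation: [-180.0, 0.0, 171.6]
force: [-0.9, -5.5, 3.9]
opening: 0.0395
gripper_force: 30.0
```

```bash
python3 - <<'E'
from h import *
plan(W(.512,-.0409,.0876),171.55)
print(workorder.close_job())
E
```

```text
clock 14.875 tcp [ 0.5005 -0.1157  0.0876] [-1.8000e+02  1.0000e-02  1.7157e+02] F [-0.9 -5.5  3.9] eu [ 0.512  -0.0409]
shift [0. 0. 0.] rot [-0.0001  0.0001  0.0003]
the job is handed in; nothing more can be done
None
```

The job is handed in at 14.9 s: the carriage is against the stop, the mortar is under the dropper tip to within about 2 mm by my measurement, and the gripper is holding the board level by its handle; no verdict came back.

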